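Reset the snap press's stroke counter under its sliding dust cover

TASK

A new batch of snaps is about to be set, so the press's stroke counter must go back to zero. On the counter box, the one whose sliding dust cover has a straight upright bar grip, slide the cover fully open, push the button under it all the way down and let it come up, then slide the cover fully shut again. The look-alike box whose cover has a round knob belongs to the edge warmer: leave its cover shut.

Things in the scene. Friction and masses are not known exactly. Their poses are not given: they have to be found in the camera images.
- cover_grip (a point): Centre of the upright bar grip on the counter box's sliding cover: plain metal bar 50 long (x), 10 thick (y), 34 high, in the middle of a flat 94 (x) by 80 (y) mm plate; centre 93 mm, bar top 110, plate top 76 mm above the bench. Moves with the cover. Axes are those of the box: +y is the opening direction, z up. Box 130 (x) by 200 (y) mm, grey; rails either side of the cover, dark display strip on +x; the cover slides onto the open, empty +y half.
- cover (a joint): The counter box's dust cover, a straight slide along the box's +y: 0 = fully shut over the button, 0.08 m = fully open; may start up to 0.02 ajar. Slides with 1.5 N of friction and stays where it is left.
- button_top (a point): Centre of the top face of the round counter button (36 mm across, black) on the counter box, hidden under the shut cover, 68 mm above the bench. Lies straight below the bar grip when the cover is shut; 80 mm to the box's -y side of the grip when open. Housing ring 52 mm across, top 57 mm above the bench; rails and end stop around it are 70 mm high, the nearest 41 mm from the button's centre.
- button (a joint): The counter button's travel straight down: 0 = up, 0.007 m = fully down, which takes 5 N; it springs back when released.
- other_cover (a joint): The same kind of cover on the edge warmer's look-alike grey box (same size and colours), but with a round knob 28 mm across in place of the bar; 0 = shut (where it starts), 0.08 m = open along that box's +y. Not part of the job: stays shut.

How it is judged (in metres and radians):
On the way, in this order (a step that is already met when the one before it is completed fails the run):
1. the counter box's cover is slid fully open (at least 68 of 80 mm) (value of joint cover above 0.068 m), for 0.2 s.
2. the reset button is pushed down (at least 5 of 7 mm) while the cover is open (value of joint button above 0.005 m and value of joint cover above 0.06 m), for 0.1 s.
At the end, for the whole second after the job is handed in: The counter box's cover is shut again to within 10 mm and at rest, its button has come back up (less than 2 mm down), and the edge warmer box's cover is still shut to within 10 mm (value of joint each of cover, other_cover below 0.01 m and velocity of joint cover between -0.01 and 0.01 m/s and value of joint button below 0.002 m); the robot touches nothing.
It fails at once if the edge warmer box's cover is slid open by more than 15 mm (value of joint other_cover above 0.015 m).
It also fails if it takes over 53 s, if anything falls off the work surface, if the arm or the gripper's body presses on something with over 40 N, if the wrist force passes 120 N, or if a joint passes its speed limit or range.

ROBOT

A 7-joint arm with a two-finger parallel gripper is mounted at the origin on the work surface. World frame = base frame: x ahead of the robot, y to its left, z up, the work surface at z = 0. Lengths are in m, angles in degrees, forces in N, time in s.
With the tool pointing down it reaches from about 0.375 to 0.925 m from the base axis. Payload 3.1 kg.
Tool frame: the origin (TCP) lies between the finger pads; the fingertips stand 11 mm ahead of it and the grasp point (between the pads) lies 8 mm behind it; x points along the fingers, z is the direction in which the jaws open and shut, and the axes are right-handed (so a half turn about x gives the same grasp; the last joint's range is limited). The gripper opens to 85 mm and grips with 20 to 120 N. Pads are 22 mm wide; open, the fingers measure 114 mm over their backs; the gripper's body (76 mm by 85 mm) begins 54 mm behind the grasp point. The pads swing forward as they close: fully open they stand 13 mm farther back than shut.
Start: joints at [-73.843, 21.939, 2.515, 91.553, -1.026, 66.532, -2.859], TCP at [0.241, 0.604, 0.242] pointing down, gripper open.
Joint ranges: [-149.38, 149.38], [-23.57, 123.04], [-84.95, 90], [0, 143.3], [-89.99, 269.99], [3.08, 112.72], [-163.45, 163.45]. Speed limits (degrees/s): [159.86, 159.86, 180, 180, 180, 180, 180].

INTERFACE

Orientations are given as a 3x3 rotation matrix whose columns are the frame's x, y, z axes.
In Python, from cell import bot, viewer, workorder gives the robot as it stands.
- The arm moves only by the tool step_arm, never from a script. Its argument "targets" is a list of rows, each a list of 6 numbers: the shift along the world's x, y, z in cm, then the turn, a rotation vector about the world's x, y, z in degrees. A call has 1 to 10 rows; each row shifts and turns the commanded pose from where the row before left it; what a row does not reach is not made up. A row lasts 1/8 s, in which the tool goes at most 62.5 mm and 10.7 degrees, less where a joint would pass 70% of its speed; a pose out of reach is approached as far as the arm can. A call with a gripper value outside its range is refused whole. "hand" is the closure, from 0 (fully open) to 1 (shut), set as the call begins (left out, the last holds). The fingers move at their own pace and stop on an object; "force" is the grip in N (left out, the last holds). Time passes only in rows, so rows that do not move let the fingers close. It gives the time, the measured TCP pose, the force and the opening at its end, in the units of the state.
- bot.state(): the state, without advancing time (a new reading comes with each control period).
- viewer.capture(name): name is "scene" or "top" or "wrist"; returns the picture (384x512x3 uint8, blue, green, red); there is no depth.
- viewer.camera_model(name): a dict with "mtx" (3x3 intrinsics, pixels), "extrinsics" (4x4, takes a point from camera to world coordinates); the wrist camera has in their place "mount" (4x4, takes a point from camera to tool coordinates, whose origin is the TCP and whose axes are the tool frame's). Camera axes: x right, y up, looking along -z (the intrinsics and any distortion apply to the point x, -y, -z); pixel columns grow to the right and rows downward; lengths in m; the calibration is good to about 2 mm. A picture is of the moment at which its call begins: read the wrist's pose just before it. camera_model takes no time and is no camera call.
- workorder.job_done(): hands the job in, once; it reports no verdict.
The state is a dict: "time_s": time; "qpos": joint angles; "joint_velocities": joint speeds; "joint_efforts": joint torques, N m; "tool_pos": TCP position; "ee_rot": TCP orientation; "ft_force": force on the tool from outside, world axes, zero at the start; "ft_torque": the same for the moment, N m; "width": finger opening in m.
Only numpy, scipy, OpenCV 4.12 (cv2) and the standard library are available. Lean on these libraries where they do the work, as an engineer would, in place of code of your own. Each camera call takes 0.05 s, during which the arm holds its last target. There are 200 camera calls.

## Working session

There is one attempt and no reset: what is moved stays moved. The work goes in short steps, Python scripts to look and compute and a tool call to move; the robot and the scene stay as the last step left them, time stands still between calls to the robot, and variables do not carry over. Pictures are saved under pics/ and viewed, about 8 in all and at most 12, crops included, and the job is handed in when it is done.

Besides the shell and the picture viewer there is one more tool, called by a JSON object that holds its "name" and its "arguments". step_arm: Moves the arm, as the interface text tells. Its arguments: {"type":"object","properties":{"targets":{"type":"array"},"hand":{"type":"number"},"force":{"type":"number"}},"required":["targets"]}

```bash
mkdir -p pics; cat > h.py <<'E'
import numpy as np, cv2
from cell import bot, viewer, workorder
def cam(n, st=None):
    m=viewer.camera_model(n); K=np.array(m["mtx"])
    if "extrinsics" in m: T=np.array(m["extrinsics"])
    else:
        st=st or bot.state(); W=np.eye(4); W[:3,:3]=st["ee_rot"]; W[:3,3]=st["tool_pos"]; T=W@np.array(m["mount"])
    return K,T,m
def px2w(n,uv,z,st=None):
    K,T,m=cam(n,st); d=m.get("distortion",m.get("dist"))
    p=cv2.undistortPoints(np.array([[uv]],float),K,None if d is None else np.array(d,float)).ravel()
    r=T[:3,:3]@np.array([p[0],-p[1],-1]); o=T[:3,3]
    return o+r*(z-o[2])/r[2]
def snap(n,f):
    st=bot.state(); im=viewer.capture(n); cv2.imwrite(f"pics/{f}.png",im); return st,im
E
python3 - <<'E'
from h import *
print(bot.state())
for n in("scene","top","wrist"): print(n,viewer.camera_model(n))
_,a=snap("top","top0");_,b=snap("scene","scene0")
cv2.imwrite("pics/a.png",cv2.resize(a,(800,600)))
E
```

```text
{'time_s': 0.0, 'qpos': array([-73.84304545,  21.99178531,   2.51126868,  91.65121745,
        -1.02607679,  66.53319006,  -2.85939255]), 'joint_velocities': array([-0.0180026 , -0.05704297,  0.0208611 ,  0.02658001, -0.0231361 ,
       -0.0074018 ,  0.0151364 ]), 'joint_efforts': array([-4.23235197e-04, -4.33454311e+01,  1.02434244e+00, -2.49511063e+01,
        1.05918513e-02,  1.12530901e-02,  2.32568584e-05]), 'tool_pos': array([0.24062481, 0.60280718, 0.24087168]), 'ee_rot': array([[-8.68160096e-04, -9.28769111e-01,  3.70657773e-01],
       [-2.53839372e-03,  3.70658765e-01,  9.28765652e-01],
       [-9.99996401e-01, -1.34558085e-04, -2.67937283e-03]]), 'ft_force': array([-0.52768808,  0.77957558, -0.67678373]), 'ft_torque': array([0.0087395 , 0.00396423, 0.05168195]), 'width': 0.08540366067201664}
scene {'mtx': array([[394.03842993,   0.        , 261.46094326],
       [  0.        , 394.03842993, 195.95385798],
       [  0.        ,   0.        ,   1.        ]]), 'extrinsics': array([[ 0.49998406, -0.55844996,  0.66192869,  1.03648507],
       [ 0.86593787,  0.31094772, -0.39174
[... 389 characters left out ...]
   [-0.99940567, -0.00844674,  0.0334209 , -0.03931596],
       [ 0.03232448,  0.1071986 ,  0.99371203,  0.92944175],
       [ 0.        ,  0.        ,  0.        ,  1.        ]])}
wrist {'mtx': array([[344.29434779,   0.        , 259.76050918],
       [  0.        , 344.29434779, 191.43748947],
       [  0.        ,   0.        ,   1.        ]]), 'mount': array([[-3.56053292e-04,  3.28716736e-01, -9.44428494e-01,
        -1.32117094e-01],
       [ 2.06289417e-04,  9.44428558e-01,  3.28716681e-01,
         8.40229506e-02],
       [ 9.99999915e-01, -7.77849468e-05, -4.04077681e-04,
        -1.76035003e-05],
       [ 0.00000000e+00,  0.00000000e+00,  0.00000000e+00,
         1.00000000e+00]])}
```

View pics/a.png

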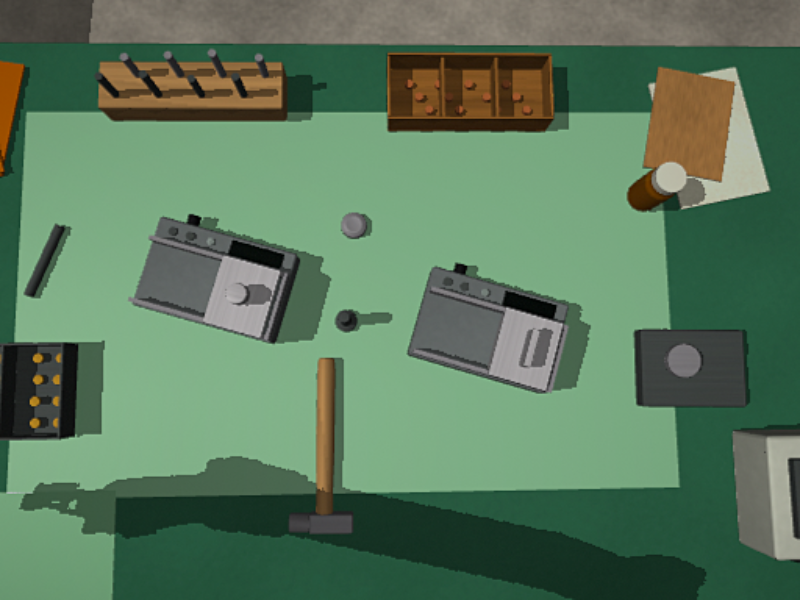

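View pics/scene0.png

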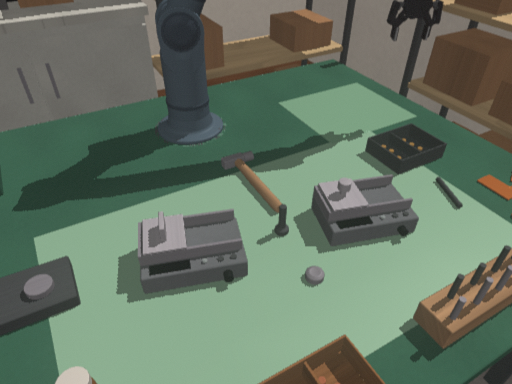

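Top picture: the bar-grip box is on the right (bar about (535,347) of 800x600) and the knob box on the left (knob (237,293)). The empty half lies to the left, so it opens roughly towards world +y. Zooming in.

```bash
python3 - <<'E'
from h import *
a=cv2.imread("pics/top0.png")[160:260,250:380]
cv2.imwrite("pics/b.png",cv2.resize(a,None,fx=6,fy=6,interpolation=cv2.INTER_CUBIC))
E
```

```text
(no output)
```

View pics/b.png

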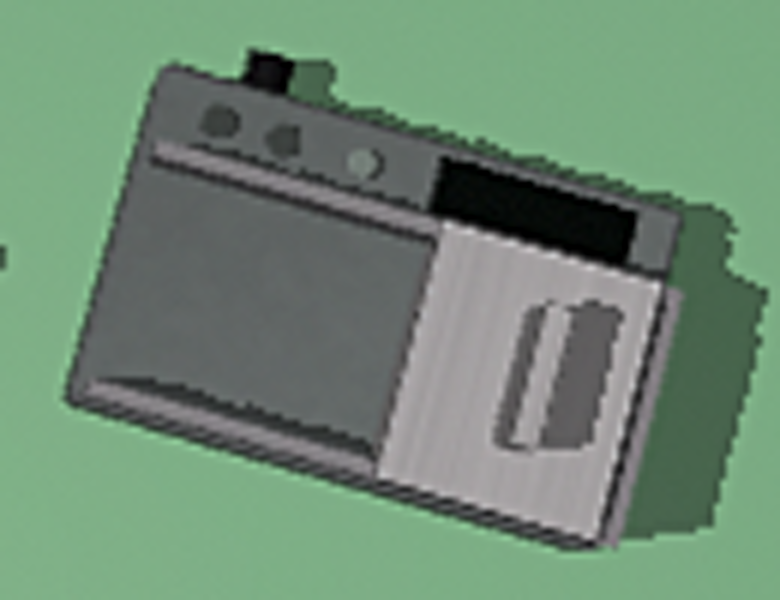

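Zoomed view: the bar top's corners are (545,303), (570,306), (540,450), (514,447), and the plate's corners are (440,222), (665,285), (597,543), (377,477).

```bash
python3 - <<'E'
from h import *
f=lambda u,v,z:px2w("top",((u+.5)/6-.5+250,(v+.5)/6-.5+160),z)
b=[f(*p,.110) for p in[(545,303),(570,306),(540,450),(514,447)]]
p=[f(*q,.076) for q in[(440,222),(665,285),(597,543),(377,477)]]
print("bar c",np.mean(b,0),"len",np.linalg.norm((b[0]+b[1]-b[2]-b[3])/2),np.linalg.norm(b[0]-b[1]))
print("plate c",np.mean(p,0),[np.linalg.norm(p[i]-p[(i+1)%4]) for i in range(4)])
y=(p[0]+p[3]-p[1]-p[2]);x=p[0]+p[1]-p[2]-p[3];xb=b[0]+b[1]-b[2]-b[3]
for n,v in(("y",y),("x",x),("bar x",xb)): print(n,np.degrees(np.arctan2(v[1],v[0])))
c=[f(*q,.07) for q in[(165,68),(680,215),(600,548),(70,403)]]
print(c,np.linalg.norm(c[0]-c[1]),np.linalg.norm(c[0]-c[3]))
E
```

```text
bar c [ 0.47766633 -0.24003624  0.11      ] len 0.04960442403354274 0.008518111883515195
plate c [ 0.4773521  -0.24044159  0.076     ] [np.float64(0.08217526659355294), np.float64(0.09367245272946972), np.float64(0.07977117383246718), np.float64(0.09218034811947744)]
y 73.25644076646907
x -16.294938228151764
bar x -13.987450775281282
[array([ 0.58982898, -0.1186804 ,  0.07      ]), array([ 0.53577775, -0.30109128,  0.07      ]), array([ 0.41897342, -0.26807303,  0.07      ]), array([ 0.47158623, -0.08325579,  0.07      ])] 0.1902505250947855 0.12343521005171017
```

{"name": "step_arm", "arguments": {"targets": [[3,-4.5,0,0,0,0],[3,-4.5,0,0,0,0],[3,-4.5,0,0,0,0],[3,-4.5,0,0,0,0],[3,-4.5,0,0,0,0],[3,-4.5,0,0,0,0],[3,-4.5,0,0,0,0],[3,-4.5,0,0,0,0],[3,-4.5,0,0,0,0],[3,-4.5,0,0,0,0]], "hand": 0, "force": 30}}

```text
time_s: 1.35
tool_pos: [0.5413, 0.1522, 0.2419]
ee_rot: [[-0.001, -0.929, 0.37], [-0.0, 0.37, 0.929], [-1.0, 0.001, -0.0]]
ft_force: [0.7, -0.6, 0.2]
width: 0.0851
```

{"name": "step_arm", "arguments": {"targets": [[-0.6,-3.9,0,0,0,0.5],[-0.6,-3.9,0,0,0,0.5],[-0.6,-3.9,0,0,0,0.5],[-0.6,-3.9,0,0,0,0.5],[-0.6,-3.9,0,0,0,0.5],[-0.6,-3.9,0,0,0,0.5],[-0.6,-3.9,0,0,0,0.5],[-0.6,-3.9,0,0,0,0.5],[-0.6,-3.9,0,0,0,0.5],[0,0,0,0,0,0.5]]}}

```text
time_s: 2.6
tool_pos: [0.4851, -0.2016, 0.2422]
ee_rot: [[-0.001, -0.955, 0.295], [-0.002, 0.295, 0.955], [-1.0, 0.0, -0.002]]
ft_force: [-0.2, 0.2, 1.0]
width: 0.0854
```

{"name": "step_arm", "arguments": {"targets": [[-0.8,-3.9,-2,0,0,0.5],[0,0,-2,0,0,0],[0,0,0,0,0,0]]}}

```text
time_s: 2.98
tool_pos: [0.4776, -0.2347, 0.2003]
ee_rot: [[-0.005, -0.96, 0.279], [0.002, 0.279, 0.96], [-1.0, 0.005, 0.001]]
ft_force: [0.2, -0.4, -0.8]
width: 0.0851
```

```bash
python3 - <<'E'
from h import *
st,im=snap("wrist","w1"); np.save("st1",st,allow_pickle=True); print(st["tool_pos"])
cv2.imwrite("pics/w1b.png",cv2.resize(im,(768,576)))
K,T,m=cam("wrist",st)
for q in [(.4775,-.240,.11),(.4774,-.2404,.076)]:
    c=np.linalg.inv(T)@np.r_[q,1]; print((K@np.array([c[0],-c[1],-c[2]])/-c[2])[:2]*1.5)
E
```

```text
[ 0.47755897 -0.23473423  0.20030397]
[378.54326115 304.49046343]
[379.02450519 281.41618141]
```

View pics/w1b.png

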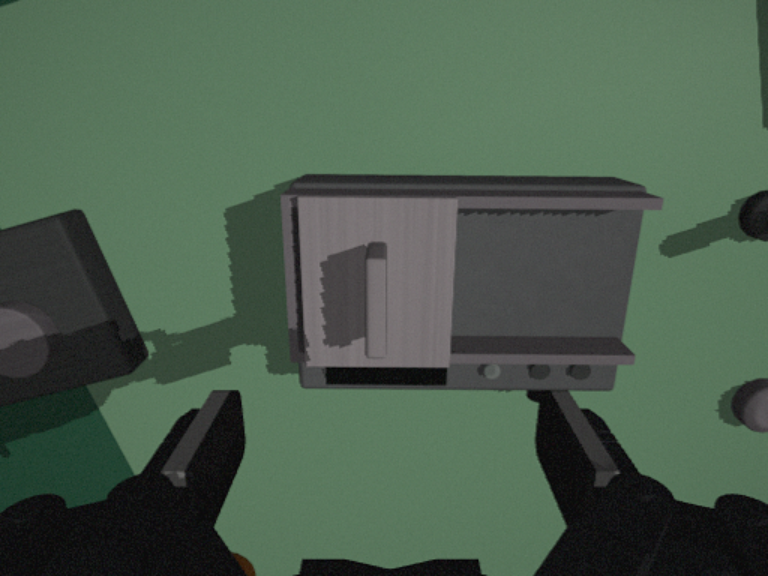

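The wrist view puts the bar top's centre at (377,307), against a predicted (378,304), so the position holds and the jaws line up with the bar. Descending.

{"name": "step_arm", "arguments": {"targets": [[0,-0.5,-2,0,0,0],[0,0,-2.5,0,0,0],[0,0,-2.5,0,0,0],[0,0,-1.5,0,0,0],[0,0,-1,0,0,0],[0,0,-0.6,0,0,0],[0,0,-0.5,0,0,0],[0,0,0,0,0,0]]}}

```text
time_s: 4.03
tool_pos: [0.479, -0.2413, 0.0963]
ee_rot: [[-0.0, -0.96, 0.28], [0.0, 0.28, 0.96], [-1.0, 0.0, 0.0]]
ft_force: [0.3, -0.5, -0.6]
width: 0.0856
```

{"name": "step_arm", "arguments": {"targets": [[0,0,0,0,0,0],[0,0,0,0,0,0],[0,0,0,0,0,0],[0,0,0,0,0,0],[0,0,0,0,0,0],[0,0,0,0,0,0],[0,0,0,0,0,0],[0,0,0,0,0,0]], "hand": 1, "force": 30}}

```text
time_s: 5.03
tool_pos: [0.479, -0.2414, 0.0964]
ee_rot: [[0.0, -0.96, 0.28], [0.0, 0.28, 0.96], [-1.0, -0.0, 0.0]]
ft_force: [-0.3, 0.0, 2.4]
width: 0.0098
```

Gripped: the opening of 9.8 mm matches the 10 mm bar. Opening the cover.

{"name": "step_arm", "arguments": {"targets": [[0.28,0.96,0,0,0,0],[0.28,0.96,0,0,0,0],[0.28,0.96,0,0,0,0],[0.28,0.96,0,0,0,0],[0.28,0.96,0,0,0,0],[0.28,0.96,0,0,0,0],[0.14,0.48,0,0,0,0],[0,0,0,0,0,0]]}}

```text
time_s: 6.02
tool_pos: [0.4982, -0.1775, 0.0964]
ee_rot: [[0.001, -0.96, 0.279], [0.001, 0.279, 0.96], [-1.0, -0.001, 0.002]]
ft_force: [1.9, 0.8, 1.9]
width: 0.0093
```

{"name": "step_arm", "arguments": {"targets": [[0.08,0.29,0,0,0,0],[0.08,0.29,0,0,0,0],[0,0,0,0,0,0]]}}

```text
time_s: 6.4
tool_pos: [0.4995, -0.1732, 0.0965]
ee_rot: [[0.001, -0.96, 0.28], [-0.001, 0.28, 0.96], [-1.0, -0.002, -0.0]]
ft_force: [4.2, -1.1, -0.5]
width: 0.0097
```

{"name": "step_arm", "arguments": {"targets": [[0.08,0.29,0,0,0,0],[0,0,0,0,0,0],[0,0,0,0,0,0]]}}

```text
time_s: 6.78
tool_pos: [0.5004, -0.1701, 0.0965]
ee_rot: [[0.002, -0.96, 0.28], [-0.0, 0.28, 0.96], [-1.0, -0.002, 0.0]]
ft_force: [4.0, -2.0, -0.1]
width: 0.0093
```

{"name": "step_arm", "arguments": {"targets": [[0.12,0.29,0,0,0,0],[0,0,0,0,0,0],[0,0,0,0,0,0]]}}

```text
time_s: 7.15
tool_pos: [0.5013, -0.1671, 0.0965]
ee_rot: [[0.001, -0.96, 0.28], [0.0, 0.28, 0.96], [-1.0, -0.001, 0.0]]
ft_force: [5.2, -1.9, -1.0]
width: 0.0095
```

{"name": "step_arm", "arguments": {"targets": [[0.1,0.29,0,0,0,0],[0,0,0,0,0,0],[0,0,0,0,0,0]]}}

```text
time_s: 7.52
tool_pos: [0.5017, -0.1656, 0.0964]
ee_rot: [[0.001, -0.96, 0.281], [-0.002, 0.281, 0.96], [-1.0, -0.001, -0.001]]
ft_force: [4.5, -3.9, 0.9]
width: 0.0092
```

{"name": "step_arm", "arguments": {"targets": [[0.1,0.29,0,0,0,0],[0,0,0,0,0,0],[0,0,0,0,0,0]]}}

```text
time_s: 7.9
tool_pos: [0.5018, -0.1655, 0.0964]
ee_rot: [[-0.0, -0.959, 0.282], [-0.005, 0.282, 0.959], [-1.0, -0.001, -0.005]]
ft_force: [3.0, -6.9, 0.2]
width: 0.0095
```

Hit the end stop after 79 mm of travel. Relaxing the pull, releasing and lifting.

{"name": "step_arm", "arguments": {"targets": [[-0.12,-0.35,0,0,0,0],[0,0,0,0,0,0]]}}

```text
time_s: 8.15
tool_pos: [0.5017, -0.1657, 0.0964]
ee_rot: [[0.001, -0.96, 0.281], [-0.001, 0.281, 0.96], [-1.0, -0.001, -0.0]]
ft_force: [3.8, -3.7, -0.2]
width: 0.0093
```

{"name": "step_arm", "arguments": {"targets": [[0,0,0,0,0,0],[0,0,0,0,0,0],[0,0,0,0,0,0],[0,0,0,0,0,0],[0,0,1.5,0,0,0],[0,0,3,0,0,0],[0,0,3,0,0,0],[0,0,2,0,0,0],[0,0,0,0,0,0]], "hand": 0}}

```text
time_s: 9.28
tool_pos: [0.5033, -0.1656, 0.194]
ee_rot: [[0.005, -0.96, 0.28], [-0.0, 0.28, 0.96], [-1.0, -0.005, 0.001]]
ft_force: [0.2, -0.8, -1.0]
width: 0.0852
```

```bash
python3 - <<'E'
from h import *
st,im=snap("wrist","w2"); print(st["tool_pos"],st["ft_force"])
cv2.imwrite("pics/w2b.png",cv2.resize(im,(768,576)))
K,T,m=cam("wrist",st)
for q in [(.479,-.2415,.068),(.5015,-.1655,.11)]:
    c=np.linalg.inv(T)@np.r_[q,1]; print((K@np.array([c[0],-c[1],-c[2]])/-c[2])[:2]*1.5)
E
```

```text
[ 0.503308   -0.16563802  0.19396423] [ 0.18277676 -0.79217464 -1.01084218]
[237.18548932 271.76094355]
[388.57444835 301.07526603]
```

View pics/w2b.png

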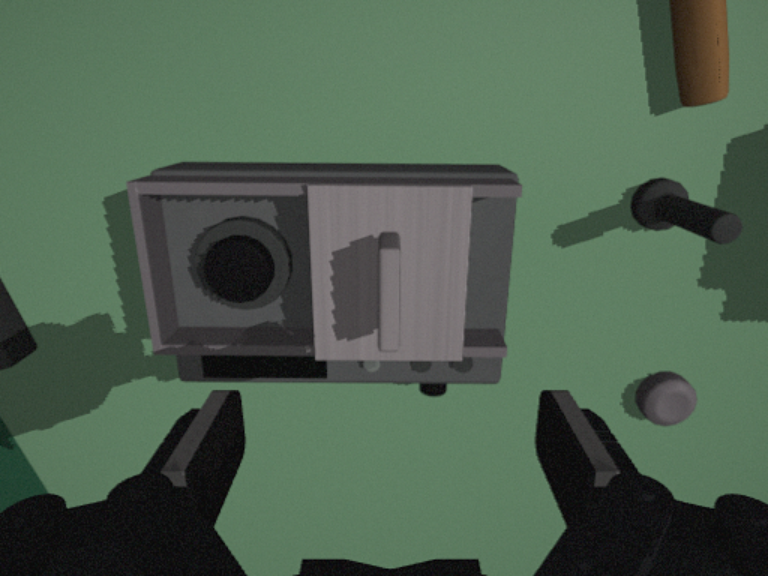

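The cover is fully open, with the bar at (389,299) as predicted. The black button is exposed at (239,269), against a predicted (237,272). Moving over it with the fingers shut.

{"name": "step_arm", "arguments": {"targets": [[-1.2,-3.8,0,0,0,0],[-1.2,-3.8,0,0,0,0],[0,0,0,0,0,0],[0,0,-2,0,0,0],[0,0,-3,0,0,0],[0,0,-2.5,0,0,0],[0,0,-1.5,0,0,0],[0,0,-1,0,0,0],[0,0,-0.5,0,0,0],[0,0,0,0,0,0]], "hand": 1}}

```text
time_s: 10.58
tool_pos: [0.4778, -0.2411, 0.0864]
ee_rot: [[0.0, -0.96, 0.28], [-0.0, 0.28, 0.96], [-1.0, -0.0, -0.0]]
ft_force: [0.2, -1.2, -0.3]
width: -0.0001
```

Tip at about 75 mm with the button top at 68 mm. Pressing in small steps.

{"name": "step_arm", "arguments": {"targets": [[0,0,-0.5,0,0,0],[0,0,-0.3,0,0,0],[0,0,0,0,0,0]]}}

```text
time_s: 10.95
tool_pos: [0.4779, -0.2411, 0.0785]
ee_rot: [[0.001, -0.96, 0.28], [-0.0, 0.28, 0.96], [-1.0, -0.001, 0.0]]
ft_force: [0.2, 0.0, 2.3]
width: -0.0001
```

{"name": "step_arm", "arguments": {"targets": [[0,0,-0.2,0,0,0],[0,0,-0.2,0,0,0],[0,0,0,0,0,0]]}}

```text
time_s: 11.32
tool_pos: [0.4779, -0.2411, 0.0745]
ee_rot: [[0.001, -0.96, 0.28], [-0.0, 0.28, 0.96], [-1.0, -0.001, 0.0]]
ft_force: [0.2, 0.1, 4.0]
width: -0.0001
```

{"name": "step_arm", "arguments": {"targets": [[0,0,-0.2,0,0,0],[0,0,0,0,0,0],[0,0,0,0,0,0]]}}

```text
time_s: 11.7
tool_pos: [0.4779, -0.2411, 0.0725]
ee_rot: [[0.001, -0.96, 0.28], [-0.0, 0.28, 0.96], [-1.0, -0.001, -0.0]]
ft_force: [-0.2, 0.3, 4.0]
width: 0.0003
```

{"name": "step_arm", "arguments": {"targets": [[0,0,-0.2,0,0,0],[0,0,0,0,0,0],[0,0,0,0,0,0]]}}

```text
time_s: 12.08
tool_pos: [0.478, -0.2412, 0.072]
ee_rot: [[0.001, -0.96, 0.28], [0.001, 0.28, 0.96], [-1.0, -0.0, 0.001]]
ft_force: [-2.8, 2.6, 15.0]
width: -0.0002
```

{"name": "step_arm", "arguments": {"targets": [[0,0,-0.1,0,0,0],[0,0,0,0,0,0],[0,0,0,0,0,0]]}}

```text
time_s: 12.45
tool_pos: [0.478, -0.2412, 0.0719]
ee_rot: [[0.001, -0.96, 0.28], [0.002, 0.28, 0.96], [-1.0, 0.0, 0.002]]
ft_force: [-4.7, 3.4, 21.7]
width: 0.0001
```

The button is bottomed out: the force jumped from 4 to 22 N at tip height 61 mm. Lifting and returning to the bar.

{"name": "step_arm", "arguments": {"targets": [[0,0,1,0,0,0],[0,0,2,0,0,0],[0,0,4,0,0,0],[0,0,4,0,0,0],[0,0,1,0,0,0],[1.2,3.8,0,0,0,0],[1.2,3.75,0,0,0,0],[0,0,0,0,0,0],[0,0,0,0,0,0]]}}

```text
time_s: 13.58
tool_pos: [0.5005, -0.1658, 0.1885]
ee_rot: [[-0.002, -0.96, 0.28], [-0.001, 0.28, 0.96], [-1.0, 0.002, -0.001]]
ft_force: [-0.8, 0.2, -0.1]
width: 0.0001
```

{"name": "step_arm", "arguments": {"targets": [[0,0,0,0,0,0],[0,0,0,0,0,0],[0,0,0,0,0,0],[0,0,0,0,0,0]], "hand": 0}}

```text
time_s: 14.08
tool_pos: [0.5015, -0.1658, 0.1893]
ee_rot: [[0.0, -0.96, 0.281], [-0.0, 0.281, 0.96], [-1.0, -0.0, -0.0]]
ft_force: [0.4, -0.4, -0.7]
width: 0.0725
```

{"name": "step_arm", "arguments": {"targets": [[0,0,0,0,0,0],[0,0,-2,0,0,0],[0,0,-2.5,0,0,0],[0,0,-2.5,0,0,0],[0,0,-1.3,0,0,0],[0,0,-0.7,0,0,0],[0,0,-0.3,0,0,0],[0,0,0,0,0,0]]}}

```text
time_s: 15.08
tool_pos: [0.5021, -0.1657, 0.0968]
ee_rot: [[0.001, -0.96, 0.28], [-0.0, 0.28, 0.96], [-1.0, -0.001, 0.0]]
ft_force: [0.0, -0.6, -0.6]
width: 0.0853
```

{"name": "step_arm", "arguments": {"targets": [[0,0,0,0,0,0],[0,0,0,0,0,0],[0,0,0,0,0,0],[0,0,0,0,0,0],[0,0,0,0,0,0],[0,0,0,0,0,0],[0,0,0,0,0,0],[0,0,0,0,0,0]], "hand": 1}}

```text
time_s: 16.08
tool_pos: [0.5016, -0.1656, 0.0964]
ee_rot: [[0.0, -0.96, 0.28], [0.0, 0.28, 0.96], [-1.0, 0.0, 0.0]]
ft_force: [-1.0, -1.1, 3.3]
width: 0.0091
```

Gripped again. Sliding the cover shut.

{"name": "step_arm", "arguments": {"targets": [[-0.3,-0.96,0,0,0,0],[-0.3,-0.96,0,0,0,0],[-0.3,-0.96,0,0,0,0],[-0.3,-0.96,0,0,0,0],[-0.3,-0.96,0,0,0,0],[-0.3,-0.96,0,0,0,0],[-0.3,-0.96,0,0,0,0],[-0.15,-0.48,0,0,0,0],[0,0,0,0,0,0]]}}

```text
time_s: 17.2
tool_pos: [0.4793, -0.2392, 0.0964]
ee_rot: [[0.001, -0.96, 0.281], [-0.003, 0.281, 0.96], [-1.0, -0.002, -0.002]]
ft_force: [2.8, -2.0, -0.8]
width: 0.0091
```

{"name": "step_arm", "arguments": {"targets": [[-0.09,-0.29,0,0,0,0],[-0.09,-0.29,0,0,0,0],[0,0,0,0,0,0]]}}

```text
time_s: 17.58
tool_pos: [0.4784, -0.2423, 0.0964]
ee_rot: [[0.002, -0.96, 0.279], [0.001, 0.279, 0.96], [-1.0, -0.001, 0.001]]
ft_force: [5.2, 1.5, 0.3]
width: 0.0089
```

{"name": "step_arm", "arguments": {"targets": [[-0.06,-0.2,0,0,0,0],[0,0,0,0,0,0],[0,0,0,0,0,0]]}}

```text
time_s: 17.95
tool_pos: [0.4784, -0.2423, 0.0964]
ee_rot: [[0.002, -0.961, 0.278], [0.004, 0.278, 0.961], [-1.0, -0.001, 0.004]]
ft_force: [5.5, 3.8, 2.0]
width: 0.0094
```

The cover is at the shut stop: 80 mm travelled and the tool no longer moves. Relaxing, releasing and lifting clear.

{"name": "step_arm", "arguments": {"targets": [[0.1,0.35,0,0,0,0],[0,0,0,0,0,0]]}}

```text
time_s: 18.2
tool_pos: [0.4785, -0.242, 0.0964]
ee_rot: [[0.002, -0.96, 0.28], [-0.001, 0.28, 0.96], [-1.0, -0.002, -0.0]]
ft_force: [5.1, -1.0, -0.6]
width: 0.0095
```

{"name": "step_arm", "arguments": {"targets": [[0,0,0,0,0,0],[0,0,0,0,0,0],[0,0,0,0,0,0],[0,0,0,0,0,0],[0,0,1.5,0,0,0],[0,0,3,0,0,0],[0,0,4,0,0,0],[0,0,3,0,0,0],[0,0,0,0,0,0],[0,0,0,0,0,0]], "hand": 0}}

```text
time_s: 19.45
tool_pos: [0.4773, -0.2415, 0.2113]
ee_rot: [[-0.0, -0.96, 0.28], [0.001, 0.28, 0.96], [-1.0, 0.0, 0.0]]
ft_force: [-0.6, 0.8, -0.9]
width: 0.0856
```

```bash
python3 - <<'E'
from h import *
st,im=snap("scene","s2"); print(st["time_s"],st["tool_pos"],st["ft_force"],abs(st["joint_velocities"]).max())
_,w=snap("wrist","w3")
cv2.imwrite("pics/end.png",cv2.resize(np.hstack([im,w]),(800,300)))
E
```

```text
19.45 [ 0.47731556 -0.2415443   0.21125539] [-0.60722887  0.8052876  -0.86375233] 1.2268964133760456
```

View pics/end.png

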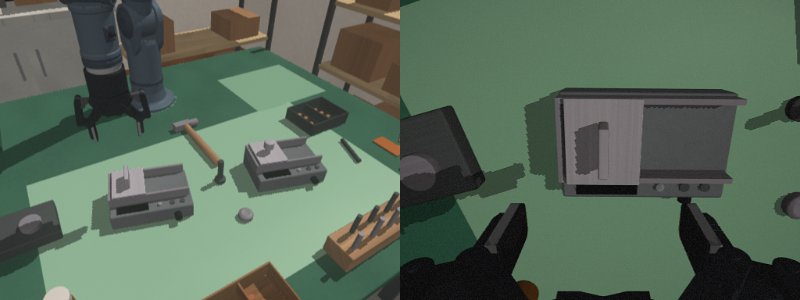

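The final views show the counter cover shut with its bar at (603,150), the knob box's cover still shut at (265,147), and the gripper clear of everything. Handing in.

```bash
python3 -c "
from h import *
print(workorder.job_done())"
```

```text
the job is handed in; nothing more can be done
None
```

The stroke counter's button was pressed and its cover slid shut again. I handed the job in after about 19.5 s of the 53 s allowed, and it reported no verdict.

- **Opening:** I gripped the bar (9.8 mm measured against its 10 mm) and slid the cover 79 mm to its end stop. The wrist camera then showed the button uncovered.
- **Pressing:** I pushed the button with closed fingers. It bottomed out with the fingertips at about 61 mm, where the force rose from 4 to 22 N, and then I lifted off.
- **Closing:** I gripped the bar again and slid the cover 80 mm back to its shut stop, then released it and lifted the gripper clear.

The last pictures show the counter cover shut, the edge warmer's cover still shut and the gripper touching nothing. I could not see the button under the shut cover, so its coming back up is assumed from its spring. No check failed or disagreed. The only oddity was a sideways force of about 5 N while sliding the cover, from a slight error in my estimate of the slide direction.

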